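# Set timber against a flip stop

### The job

On the measuring fence of the saw bench, first tip the yellow flip stop over with a fingertip so that it drops down in front of the fence; then push the pale timber so that it lies flush along the fence with its end butted against the yellow stop. Only push things: do not pick up the timber, leave the maroon flip stop folded back, and do not disturb the tape measure, the small offcut or the glue bottle.

Things in the scene. Friction and masses are not known exactly. Their poses are not given: they have to be found in the camera images.
- fence: measuring fence fixed to the bench. Origin on the bench top below the fence's front face (plane x = 0, facing -x, the robot); y runs along it; yaw within 0.2 rad. Cream bed plate: top at z = 20 mm, x from -160 to +45 mm, y from -360 to +380 mm. On it an aluminium bar along y, x from 0 to 22 mm, top at z = 70 mm.
- yellow_hinge (a point): midpoint of the yellow flip stop's hinge pin, 90 mm above the bench and 9 mm in front of the fence face; axes as the fence's (pin along y). Its dark clamp sits on the fence bar: 46 mm along y, top 99 mm above the bench, from 16 mm in front of to 22 mm behind the fence face.
- yellow_tip (a point): middle of the free end of the yellow flap, a plastic plate 62 mm long from the hinge, 32 mm wide along y, 10 mm thick
- yellow_flap (a joint): angle of the yellow flap (rad): 0 hanging down before the fence (in use, 8 mm clear of the bed), 3.14 straight up, 3.6 folded back, leaning away from the robot over the fence (start and limit). Swings freely: pushed from behind towards the robot past upright, it drops to 0 by itself, sweeping up to 75 mm in front of the fence.
- yellow_stop_face (a point): centre of the yellow flap's stop face when it hangs down (its narrow side that looks to the fence's -y), 35 mm above the bench; fixed to the clamp, so it does not move with the flap; axes as the fence's
- maroon_hinge (a point): same point on the maroon flip stop, 100 to 140 mm from the yellow one along the fence on either side; same shape and size; its raised flap lets the timber pass beneath
- maroon_flap (a joint): angle of the maroon flap, same meaning; it starts folded back and must stay so
- timber_center (a point): centre of the loose pale timber, 80 mm (x) by 180 mm (y) by 30 mm high, about 0.16 to 0.30 kg, lying flat on the bed; its long axis is y, within 0.15 rad of the fence's direction at the start, its far long side 10 to 55 mm from the fence face, nearer to the -y end than both stops
- timber_end (a point): centre of the timber's end face that looks to the fence's +y (towards the stops), half-way up
- tape: teal tape measure, 34 x 72 x 59 mm high, standing on the bed; origin under its centre; leave it alone
- offcut: small darker wood offcut, 34 x 50 x 30 mm high, on the front of the bed; origin under its centre; leave it alone
- glue: white glue bottle with an orange cap, 52 mm across, 130 mm high, standing on the bench past the fence's +y end; origin under its centre; leave it alone
Things that resemble listed ones, but are neither listed nor needed, are in the scene too. There is more than one size of the part that bears timber_center; the job needs the smallest.

How it is judged:
By the outcome, as a careful person would: the job done as asked, in the order asked, and still so for the second after the job is handed in, with the robot touching nothing.
It also fails if it takes over 61 s, if anything falls off the work surface, if the arm or the gripper's body presses on something with over 40 N, if the wrist force passes 120 N, or if a joint passes its speed limit or range.

### The arm

A 7-joint arm with a two-finger parallel gripper is mounted at the origin on the work surface. World frame = base frame: x ahead of the robot, y to its left, z up, the work surface at z = 0. Lengths are in mm, angles in rad, forces in N, time in s.
With the tool pointing down it reaches from about 400 to 900 mm from the base axis. Payload 5.5 kg.
Tool frame: the origin (TCP) lies at the very end of the fingers, on their centre line; the grasp point (between the pads) lies 19 mm behind it; z points along the fingers, x is the direction in which the jaws open and shut, and the axes are right-handed (so a half turn about z gives the same grasp; the last joint's range is limited). The gripper opens to 92 mm and grips with 3 to 60 N. Pads are 19 mm wide; open, the fingers measure 130 mm over their backs; the gripper's body (75 mm by 190 mm) begins 47 mm behind the grasp point.
Start: joints at [-1.085, 0.501, -0.427, 1.55, 0.221, 1.138, -0.21], TCP at [143.586, 633.942, 226.729] pointing down, gripper open.
Joint ranges: [-2.88, 2.88], [-0.31, 2.03], [-1.54, 1.56], [0.2, 2.42], [-1.41, 4.55], [0.19, 2.02], [-2.57, 2.57]. Speed limits (rad/s): [2.57, 2.57, 3.14, 3.14, 3.14, 3.14, 3.14].

### API

Orientations are given as a rotation vector (axis times angle).
In Python, from station import robot, cams, workorder gives the robot as it stands.
- The arm moves only by the tool servo_tool, never from a script. Its argument "moves" is a list of rows, each a list of 6 numbers: the shift along the tool's x, y, z scaled (see below), then the turn, a rotation vector about the tool's x, y, z scaled (see below). A call has 1 to 20 rows; each row is the pose to reach, as a shift and turn from the pose commanded when the call began, along the tool's axes at that moment; what a row does not reach only later rows make up. The controller multiplies each number of a shift by 0.3 m and each number of a turn by 90 degrees. A row lasts 1/10 s, in which the tool goes at most 50 mm and 8.59 degrees, less where a joint would pass 70% of its speed; a pose out of reach is approached as far as the arm can. A call with a number of a shift or a turn outside -1 to 1 is refused whole. A call with a gripper value outside its range is refused whole. "gripper" is the opening, from 0 (shut) to 1 (fully open), set as the call begins (left out, the last holds). The fingers move at their own pace and stop on an object; "grip_force" is the grip in N (left out, the last holds). Time passes only in rows, so rows that repeat a pose let the fingers close. It gives the time, the measured TCP pose, the force and the opening at its end, in the units of the state.
- robot.get_obs(): the state, without advancing time (a new reading comes with each control period).
- cams.grab_frame(name): name is "scene" or "top" or "wrist"; returns (picture, depth): 400x640x3 uint8, red, green, blue; 400x640 float32, mm along the optical axis (not along the pixel's ray), 0 where there is no reading.
- cams.camera_model(name): a dict with "camera_matrix" (3x3 intrinsics, pixels), "k1" (the pictures are not rectified: a ray, as slopes to the right and down, at radius r is drawn at 1 + k1 r^2 times it, then the intrinsics apply), "world_to_cam" (4x4, takes a point from world to camera coordinates). Camera axes: x right, y down, z forward; pixel columns grow to the right and rows downward; lengths in mm; the calibration is good to about 2 mm. A picture is of the moment at which its call begins: read the wrist's pose just before it. camera_model takes no time and is no camera call; for the wrist camera it gives the pose at the moment of the call.
- workorder.hand_in(): hands the job in, once; it reports no verdict.
The state is a dict: "t": time; "joints": joint angles; "qvel": joint speeds; "joint_efforts": joint torques, N m; "position": TCP position; "tcp_rot": TCP orientation; "ft_force": force on the tool from outside, world axes, zero at the start; "wrist_torque": the same for the moment, N m; "opening": finger opening in mm.
Only numpy, scipy, OpenCV 4.12 (cv2) and the standard library are available. Lean on these libraries where they do the work, as an engineer would, in place of code of your own. Each camera call takes 0.05 s, during which the arm holds its last target.

## Working session

There is one attempt and no reset: what is moved stays moved. The work goes in short steps, Python scripts to look and compute and a tool call to move; the robot and the scene stay as the last step left them, time stands still between calls to the robot, and variables do not carry over. Pictures are saved under pics/ and viewed, and the job is handed in when it is done.

Besides the shell and the picture viewer there is one more tool, called after ">>>" as name(argument=value, ...), one argument or row to a line, values as JSON. servo_tool: Moves the arm, as the interface text tells. Its arguments: {"type":"object","properties":{"moves":{"type":"array"},"gripper":{"type":"number"},"grip_force":{"type":"number"}},"required":["moves"]}

```bash
ls; mkdir -p pics
cat > h.py <<'E'
import numpy as np, cv2
from station import robot, cams, workorder
def grab(n):
    m=cams.camera_model(n); im,d=cams.grab_frame(n); return im,d,m
def pts(d,m):
    K=np.array(m["camera_matrix"]);k1=m["k1"]
    h,w=d.shape; u,v=np.meshgrid(np.arange(w),np.arange(h))
    p=np.stack([u,v],-1).reshape(-1,1,2).astype(np.float64)
    q=cv2.undistortPoints(p,K,np.array([k1,0,0,0.])).reshape(h,w,2)
    c=np.stack([q[...,0]*d,q[...,1]*d,d,np.ones_like(d)],-1)
    return (c@np.linalg.inv(np.array(m["world_to_cam"])).T)[...,:3]
E
python3 - <<'E'
from h import *
o=robot.get_obs(); print({k:np.round(v,3) for k,v in o.items()})
for n in ["scene","top","wrist"]:
    im,d,m=grab(n); np.savez(f"{n}0.npz",im=im,d=d,P=pts(d,m),K=m["camera_matrix"],k1=m["k1"],W=m["world_to_cam"])
    cv2.imwrite(f"pics/{n}0.png",im[...,::-1])
    print(n,(d>0).mean(), np.linalg.inv(m["world_to_cam"])[:3,3])
E
```

```text
pics
{'t': np.float64(0.0), 'joints': array([-1.085,  0.502, -0.427,  1.551,  0.221,  1.138, -0.21 ]), 'qvel': array([-0.001, -0.   , -0.   , -0.   ,  0.   ,  0.001,  0.001]), 'joint_efforts': array([-0.0000e+00, -5.6658e+01, -5.8170e+00, -2.7911e+01, -6.9000e-02,
        3.1000e-02,  0.0000e+00]), 'position': array([143.513, 633.253, 225.694]), 'tcp_rot': array([ 2.454e+00,  1.960e+00, -2.000e-03]), 'ft_force': array([-0.112,  0.395, -0.312]), 'wrist_torque': array([-0.001,  0.004, -0.024]), 'opening': np.float64(91.968)}
scene 0.99631640625 [1386.51306179  442.08954051  959.65265879]
top 0.99575 [  54.84170505  -63.94156264 1695.2794379 ]
wrist 0.9961796875 [ 72.03487172 649.12760392 385.0243868 ]
```

View pics/scene0.png

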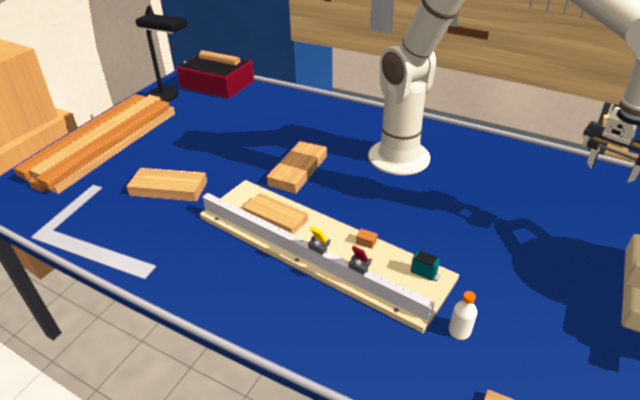

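View pics/top0.png

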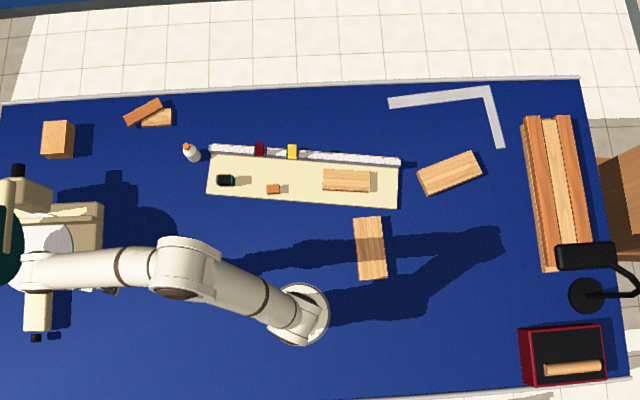

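View pics/wrist0.png

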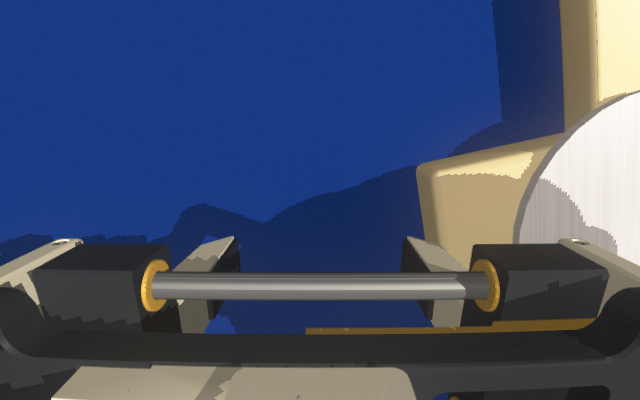

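Scene picture: the yellow stop is at (318,237), the maroon one at (360,257), the offcut at (367,238), the tape at (425,265) and the glue at (462,315). There are three possible timbers: one on the bed at (275,212), and two on the bench at (167,184) and (297,166). In the top view they are at (347,180), (449,173) and (370,248). I'll measure all three sizes.

```bash
cat > meas.py <<'E'
from h import *
for n in ["scene","top"]:
    z=np.load(n+"0.npz"); im=z["im"];P=z["P"]; hsv=cv2.cvtColor(im,cv2.COLOR_RGB2HSV)
    print(n,"f",z["K"][0,0],"k1",z["k1"])
    H,S,V=[hsv[...,i] for i in range(3)]
    # timbers
    X,Y,Z=P[...,0],P[...,1],P[...,2]
    print(" table z", np.median(Z[(H>100)&(H<125)&(S>150)]))
    seeds={"scene":{"bed":(275,212),"c1":(167,184),"c2":(297,166)},"top":{"bed":(347,180),"c1":(449,173),"c2":(370,248)}}[n]
    for k,(u,v) in seeds.items():
        z0=Z[v,u]; m=((abs(Z-z0)<6)&(np.hypot(X-X[v,u],Y-Y[v,u])<200)).astype(np.uint8)
        nn,l=cv2.connectedComponents(m,connectivity=4); m=l==l[v,u]
        r=cv2.minAreaRect(P[m][:,:2].astype(np.float32)); print(" ",k,"z",np.round(z0,1),"px",m.sum(),"rect",np.round(r[0],1),np.round(r[1],1),r[2])
    masks={"yellow":(H>20)&(H<33)&(S>200)&(V>120),"maroon":((H>165)|(H<5))&(S>150)&(V<170),"tape":(H>80)&(H<97)&(S>100),"cap":(H>3)&(H<15)&(S>200)&(V>180)}
    for k,m in masks.items():
        c,l,s,ce=cv2.connectedComponentsWithStats(m.astype(np.uint8))
        for i in range(1,c):
            if s[i,4]>12:
                q=P[l==i]; print("  ",k,s[i],"med",np.round(np.median(q,0),1),"min",np.round(q.min(0),1),"max",np.round(q.max(0),1))
E
python3 meas.py
```

```text
scene f 489.51838427110965 k1 -0.11217427937822934
 table z 1.0083722898526162
  bed z 51.9 px 1130 rect [ 490.1 -201.7] [184.6  86.5] 83.1764907836914
  c1 z 39.9 px 1419 rect [ 507.1 -609.5] [114.  242.5] 18.910417556762695
  c2 z 40.6 px 1268 rect [ 229.2 -274.6] [241.5 109.1] 2.085932970046997
   yellow [310 227  17  15 116] med [600.8   4.1 130.7] min [581.2 -17.8  92.8] max [1386.5  442.1  959.7]
   maroon [ 177   60   77   38 1621] med [-105.  -861.    60.6] min [ -731.2 -1149.9  -196.2] max [1386.5  442.1  959.7]
   maroon [353 247  15  15 104] med [618.3 124.4 131.3] min [600.3 106.4  93.1] max [627.9 137.8 148.8]
   tape [412 251  28  29 382] med [524.1 264.7  57.2] min [497.1 229.4  24.5] max [1386.5  442.1  959.7]
   cap [464 296  10   7  23] med [636.6 396.5 126.5] min [632.1 383.1 119.9] max [642.2 403.7 133.2]
top f 446.2992881556783 k1 -0.08673383883066037
 table z -0.6713386423410839
  bed z 55.4 px 197 rect [ 486.8 -234.7] [108.7  76.1] 83.4353256225586
  c1 z 35.6 px 1304 rect [ 505.1 -608.2] [106.1 238.3] 19.275287628173828
  c2 z 34.0 px 1148 rect [ 229.2 -275.4] [235.3 105. ] 2.5779519081115723
   maroon [255 142   9  14 114] med [602.4 121.8 121.2] min [586.3 105.8  86.8] max [622.4 138.8 150. ]
   maroon [ 517  323   91   64 1322] med [-175.6 -814.6   88.9] min [ -308.4 -1150.3    -4.7] max [  54.8  -63.9 1695.3]
   tape [229 176   6  10  42] med [499.7 233.1  71.5] min [490.1 228.   30.4] max [517.7 246.   83.1]
   tape [   0  206   24   79 1067] med [242.8 962.1 245. ] min [ 54.8 -63.9 181.2] max [ 388.4  969.3 1695.3]
```

Run:
```python
from h import *
a=np.load("scene0.npz")["im"][165:345,190:490]; cv2.imwrite("pics/c1.png",cv2.resize(a,None,fx=2.6,fy=2.6,interpolation=cv2.INTER_CUBIC)[...,::-1])
a=np.load("top0.npz")["im"][130:220,180:420]; cv2.imwrite("pics/c2.png",cv2.resize(a,None,fx=3.3,fy=3.3,interpolation=cv2.INTER_CUBIC)[...,::-1])
```

```text
(no output)
```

View pics/c1.png

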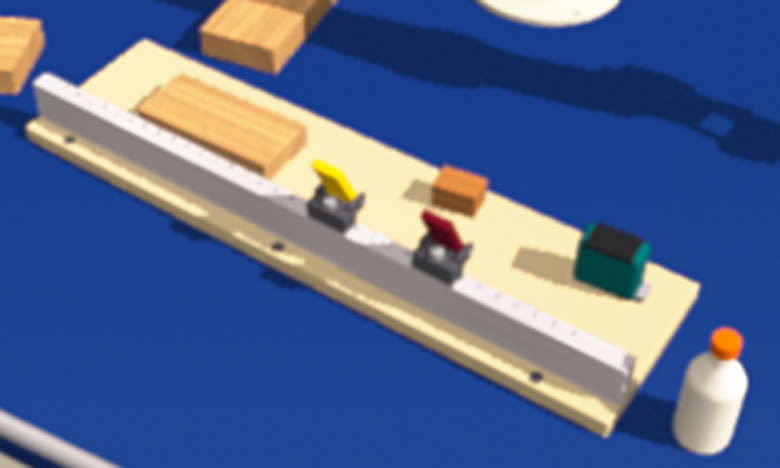

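View pics/c2.png

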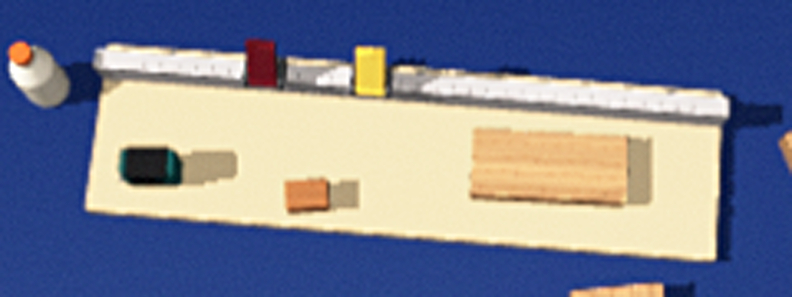

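Crop check: the timber on the bed, at (275,212) in the scene picture, is about 180x80, while the two on the bench measure 240x108. The bed timber is therefore the right one. Maroon is on the +y side of yellow. Next I'll find the fence frame by ray casting.

```bash
cat >> h.py <<'E'
def rays(uv,m_K,k1,W,zp):
    q=cv2.undistortPoints(np.asarray(uv,float).reshape(-1,1,2),np.array(m_K),np.array([float(k1),0,0,0])).reshape(-1,2)
    C=np.linalg.inv(np.array(W)); d=np.c_[q,np.ones(len(q))]@C[:3,:3].T; o=C[:3,3]
    return o+d*((zp-o[2])/d[:,2])[:,None]
E
cat > m2.py <<'E'
from h import *
for n in ["scene","top"]:
    z=np.load(n+"0.npz"); im=z["im"];P=z["P"]; X,Y,Z=P[...,0],P[...,1],P[...,2]
    hsv=cv2.cvtColor(im,cv2.COLOR_RGB2HSV);H,S,V=[hsv[...,i].astype(int) for i in range(3)]
    R=lambda m,zp: rays(np.argwhere(m)[:,::-1],z["K"],z["k1"],z["W"],zp)
    roi=(X>350)&(X<720)&(Y>-400)&(Y<420)
    # cream bed (incl. timber? exclude by z)
    bed=roi&(abs(Z-20)<12)&(H>12)&(H<35)&(S>20)&(S<140)&(V>90)
    q=R(bed,20)[:,:2].astype(np.float32); r=cv2.minAreaRect(q); print(n,"bed",np.round(cv2.boxPoints(r),1).tolist(),np.round(r[1],1),r[2])
    # bar white top
    bar=roi&(abs(Z-70)<10)&(S<45)&(V>190 if n=="top" else V>150)
    c,l,s,ce=cv2.connectedComponentsWithStats(bar.astype(np.uint8)); print([(s[i].tolist()) for i in range(1,c) if s[i,4]>20])
    q=R(bar,70)[:,:2]; ln=cv2.fitLine(q.astype(np.float32),cv2.DIST_HUBER,0,.01,.01).ravel(); d=ln[:2]*np.sign(ln[1]); print("  bar dir yaw",np.arctan2(-d[0],d[1]),"pt",ln[2:],"x at y=0",ln[2]-ln[3]*d[0]/d[1], "perp spread",np.percentile((q-ln[2:])@np.array([d[1],-d[0]]),[2,50,98]))
    # timber top
    tm=roi&(Z>38)&(Z<66)&(H>8)&(H<22)&(S>75)&(Y<-60)
    c,l,s,ce=cv2.connectedComponentsWithStats(tm.astype(np.uint8)); i=1+np.argmax(s[1:,4]); 
    vis=im.copy(); vis[tm]=[255,0,0]; vis[bar]=[0,255,0]; vis[bed]=[0,0,255]; 
    cv2.imwrite(f"pics/m_{n}.png",cv2.resize(np.hstack([vis[130:345,180:490]]),None,fx=2.5,fy=2.5)[...,::-1])
    cnt=max(cv2.findContours((l==i).astype(np.uint8),0,1)[0],key=cv2.contourArea).reshape(-1,2)
    q=rays(cnt,z["K"],z["k1"],z["W"],50)[:,:2].astype(np.float32); r=cv2.minAreaRect(q); print("  timber",np.round(r[0],1),np.round(r[1],1),r[2],np.round(cv2.boxPoints(r),1).tolist())
E
python3 m2.py
```

```text
scene bed [[374.70001220703125, -390.3999938964844], [588.9000244140625, -418.20001220703125], [696.4000244140625, 411.0], [482.20001220703125, 438.70001220703125]] [836.1 215.9] 82.61121368408203
[[206, 195, 102, 53, 730], [322, 250, 26, 18, 179], [364, 271, 70, 39, 603], [455, 312, 22, 13, 108]]
  bar dir yaw -0.12708446 pt [601.7328    25.061638] x at y=0 598.5306 perp spread [-1.19529886e+01 -3.34309689e-03  1.15982837e+01]
  timber [ 495.1 -197.5] [188.8  91. ] 83.33755493164062 [[438.8999938964844, -286.0], [529.2999877929688, -296.5], [551.2000122070312, -109.0], [460.79998779296875, -98.4000015258789]]
top bed [[373.29998779296875, -389.0], [579.0, -415.3999938964844], [683.2999877929688, 397.29998779296875], [477.6000061035156, 423.70001220703125]] [819.4 207.4] 82.6833267211914
[[210, 145, 44, 9, 223], [276, 151, 11, 5, 44], [308, 153, 90, 12, 478]]
  bar dir yaw -0.1277705 pt [586.2661  -75.28489] x at y=0 595.938 perp spread [-1.02479774e+01  3.04314004e-03  1.12706905e+01]
  timber [ 489.5 -199.9] [178.9  82.8] 83.84923553466797 [[438.70001220703125, -284.3999938964844], [521.0, -293.29998779296875], [540.2000122070312, -115.4000015258789], [457.8999938964844, -106.5]]
```

```bash
cat >> h.py <<'E'
YAW=-0.1275; FX=580.8
XF=np.array([np.cos(YAW),np.sin(YAW)]); YF=np.array([-np.sin(YAW),np.cos(YAW)])
def tof(p): p=np.asarray(p,float); return np.r_[p[:2]@XF-FX,p[:2]@YF,p[2:]]
def tow(x,y,z): return np.r_[(x+FX)*XF+y*YF,z]
from scipy.spatial.transform import Rotation as Ro
def state():
    o=robot.get_obs(); R=Ro.from_rotvec(o["tcp_rot"]).as_matrix()
    print("t",round(float(o["t"]),2),"fence TCP",np.round(tof(o["position"]),1),"F(fence)",np.round(np.r_[o["ft_force"][:2]@XF,o["ft_force"][:2]@YF,o["ft_force"][2]],1),"open",round(float(o["opening"]),1),"yawerr",round(float(np.arctan2(R[1,0],R[0,0])-np.arctan2(YF[1],YF[0])),3)); return o,R
def plan(*way):
    o,R=state()
    # desired rotation: tool x along YF, z down
    Rd=np.array([[YF[0],XF[0],0],[YF[1],XF[1],0],[0,0,-1.]])
    rv=Ro.from_matrix(R.T@Rd).as_rotvec()/(np.pi/2)
    for w in way: print(w,"->",np.round(R.T@(tow(*w)-o["position"])/300,3),"turn",np.round(rv,3))
E
python3 - <<'E'
from h import *
z=np.load("top0.npz"); im=z["im"]; hsv=cv2.cvtColor(im,cv2.COLOR_RGB2HSV)
print(hsv[148:156,286:300,0]); 
m=np.zeros(im.shape[:2],bool); m[135:165,280:305]=True
m&=(hsv[...,0]>20)&(hsv[...,0]<32)&(hsv[...,1]>140)
q=np.argwhere(m)[:,::-1]; print(m.sum(),q.min(0),q.max(0))
for zz in (110,145): 
    w=rays(q,z["K"],z["k1"],z["W"],zz); f=np.array([tof(p) for p in w]); print(zz,f.min(0),f.max(0),np.median(f,0))
s=np.load("scene0.npz"); hs=cv2.cvtColor(s["im"],cv2.COLOR_RGB2HSV); m=np.zeros(im.shape[:2],bool); m[220:245,305:330]=True; m&=(hs[...,0]>20)&(hs[...,0]<33)&(hs[...,1]>200)
f=np.array([tof(p) for p in s["P"][m]]); f=f[f[:,2]<160]; print("scene yellow",np.percentile(f,[3,50,97],axis=0))
print("timber",tof([489.5,-199.9,50]))
z1=np.load("scene0.npz")
for n,uv in (("scene",(367,243)),):
    print("offcut",tof(z1["P"][236,367]))
plan((120,81,226),(65,81,226),(65,81,128))
E
```

```text
[[113 161  24  25  24  25  25  24  24  24  20 113 112 112]
 [173  14  24  25  25  25  25  25  25  23  21 115 113 113]
 [ 17  18  24  25  25  25  25  25  25  23  21 123 138  17]
 [174  17  24  25  25  25  24  25  25  23  21 170   9  19]
 [132  17  24  25  25  25  24  25  25  23  22 140 120  15]
 [135  18  24  25  25  25  24  25  24  23  21 150 132   8]
 [130  18  24  24  25  24  24  25  25  23  21 130 126   9]
 [137  18  24  24  24  24  25  25  25  23  21 114 126   3]]
121 [288 144] [296 158]
110 [-20.7569132   57.57885998 110.        ] [ 34.23413132  91.71084558 110.        ] [  4.94139765  75.67623392 110.        ]
145 [-31.74113571  55.06133507 145.        ] [ 22.03580957  88.43975037 145.        ] [ -6.61019542  72.7591529  145.        ]
scene yellow [[ -1.98854482  62.44719385  97.01381803]
 [ 15.05934822  79.48002646 130.64921093]
 [ 22.63230452  90.65347695 148.02261121]]
timber [ -69.8550786  -136.03509582   50.        ]
offcut [-121.13118676  143.8672816    51.97458231]
t 0.15 fence TCP [-519.   646.5  225.9] F(fence) [-0.1 -0.5 -0.2] open 92.2 yawerr -0.095
(120, 81, 226) -> [-1.674e+00  2.300e+00  2.000e-03] turn [-0.     0.001 -0.061]
(65, 81, 226) -> [-1.691e+00  2.117e+00  2.000e-03] turn [-0.     0.001 -0.061]
(65, 81, 128) -> [-1.691  2.117  0.329] turn [-0.     0.001 -0.061]
```

>>> servo_tool(
  moves=[
    [-0.85, 1, 0, 0, 0, -0.06],
    [-0.85, 1, 0, 0, 0, -0.06],
    [-0.85, 1, 0, 0, 0, -0.06],
    [-0.85, 1, 0, 0, 0, -0.06],
    [-0.85, 1, 0, 0, 0, -0.06],
    [-0.85, 1, 0, 0, 0, -0.06],
    [-0.85, 1, 0, 0, 0, -0.06],
    [-0.85, 1, 0, 0, 0, -0.06],
  ],
  gripper=0,
)

```text
t: 0.95
position: [381.1, 316.3, 226.7]
tcp_rot: [2.36, 2.072, -0.0]
ft_force: [1.9, -0.0, 0.1]
opening: 32.2
```

```bash
python3 -c "
from h import *
plan((70,78,226),(70,78,126))"
```

```text
t 0.95 fence TCP [-243.   362.2  226.7] F(fence) [1.9 0.2 0.1] open 32.2 yawerr -0.002
(70, 78, 226) -> [-0.945  1.045  0.003] turn [ 0.     0.    -0.001]
(70, 78, 126) -> [-0.945  1.045  0.336] turn [ 0.     0.    -0.001]
```

>>> servo_tool(
  moves=[
    [-0.93, 1, 0, 0, 0, 0],
    [-0.93, 1, 0, 0, 0, 0],
    [-0.93, 1, 0, 0, 0, 0],
    [-0.93, 1, 0, 0, 0, 0],
    [-0.93, 1, 0, 0, 0, 0],
    [-0.93, 1, 0, 0, 0, 0],
    [-0.93, 1, 0, 0, 0, 0],
    [-0.93, 1, 0, 0, 0, 0],
    [-0.93, 1, 0, 0, 0, 0],
    [-0.93, 1, 0, 0, 0, 0],
    [-0.93, 1, 0, 0, 0, 0],
  ],
)

```text
t: 2.05
position: [640.7, 5.4, 226.1]
tcp_rot: [-2.357, -2.074, 0.001]
ft_force: [0.1, 0.5, -1.1]
opening: 0.5
```

```bash
python3 -c "
from h import *
plan((70,78,226),(70,78,128),(-20,78,128))
im,d,m=grab('scene'); cv2.imwrite('pics/s1.png',im[...,::-1])
im,d,m=grab('wrist'); cv2.imwrite('pics/w1.png',im[...,::-1])
np.savez('w1.npz',im=im,P=pts(d,m))"
```

```text
t 2.05 fence TCP [ 54.   86.8 226.1] F(fence) [ 0.   0.6 -1.1] open 0.5 yawerr 0.0
(70, 78, 226) -> [-0.029  0.053  0.   ] turn [-0.001 -0.001  0.   ]
(70, 78, 128) -> [-0.03   0.054  0.327] turn [-0.001 -0.001  0.   ]
(-20, 78, 128) -> [-0.03  -0.246  0.327] turn [-0.001 -0.001  0.   ]
```

View pics/w1.png

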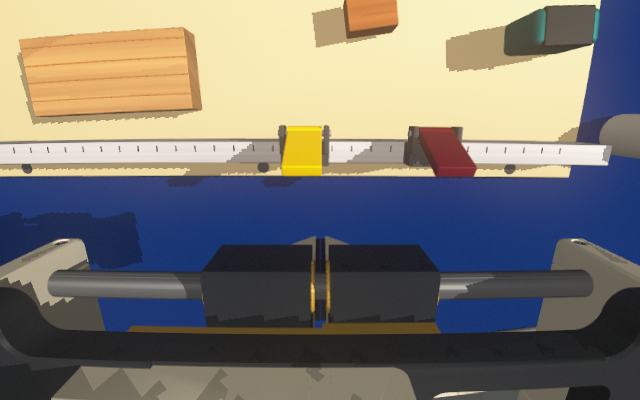

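View pics/s1.png

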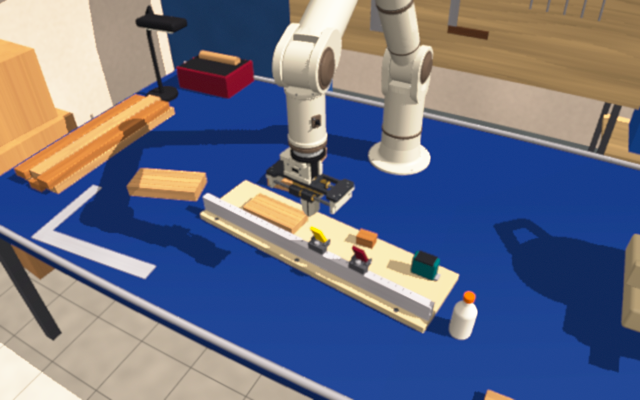

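The wrist view shows the yellow flap at (303,150), maroon at (445,150), the timber's +y end at (195,75), and the closed fingertips at (320,240), which is behind the fence. I'll refine positions from this view.

Run:
```python
from h import *
z=np.load('w1.npz'); im,P=z['im'],z['P']; F=np.stack([P[...,:2]@XF-FX,P[...,:2]@YF,P[...,2]],-1)
hsv=cv2.cvtColor(im,cv2.COLOR_RGB2HSV)
m=(hsv[...,0]>20)&(hsv[...,0]<33)&(hsv[...,1]>180); m[:120]=0;m[180:]=0; m[:,:275]=0;m[:,330:]=0
for a,b in((125,135),(140,150),(155,165),(168,175)):
    mm=m.copy(); mm[:a]=0; mm[b:]=0; print(a,np.percentile(F[mm],[2,50,98],axis=0).round(1).tolist())
m=(hsv[...,0]>165)|(hsv[...,0]<5); m&=hsv[...,1]>140; m[:120]=0;m[180:]=0
print("maroon",np.percentile(F[m],[2,50,98],axis=0).round(1).tolist())
for n,(u,v) in dict(bed=(250,80),bar=(350,150),bar2=(100,152),bar3=(560,152),tim=(110,70),timL=(60,75),timR=(185,70)).items(): print(n,F[v,u].round(1))
Z=F[...,2]
m=(abs(Z-50)<5)&(F[...,1]<0); m[130:]=0
r=cv2.minAreaRect(F[m][:,:2].astype(np.float32)); print(r)
m=(abs(Z-70)<4); m[:130]=0;m[180:]=0; q=F[m][:,:2]; print("bar",np.percentile(q[:,0],[2,50,98]), np.polyfit(q[:,1],q[:,0],1))
m=(Z<0+60)&(Z>25); m[:,:340]=0; m[:,410:]=0; m[40:]=0; print("offcut",np.percentile(F[m],[2,98],axis=0))
```

```text
125 [[-12.7, 57.0, 92.3], [-9.2, 71.8, 97.3], [-5.8, 86.9, 104.2]]
140 [[-1.2, 57.2, 112.3], [2.5, 72.3, 119.6], [5.5, 87.8, 126.6]]
155 [[9.3, 57.0, 133.9], [12.5, 72.7, 140.5], [15.3, 87.7, 147.2]]
168 [[17.8, 57.2, 145.2], [20.5, 72.1, 147.3], [23.3, 87.3, 149.5]]
maroon [[-11.5, 180.7, 95.7], [7.7, 194.5, 131.8], [23.6, 208.7, 148.9]]
bed [-61.4   8.4  21.2]
bar [ 11.6 117.6  70.5]
bar2 [  12.7 -142.8   71.7]
bar3 [ 11.2 339.1  71.9]
tim [ -70.1 -131.9   51.3]
timL [ -66.9 -188.4   51.4]
timR [-68.4 -51.9  51.4]
((-67.46843719482422, -139.33990478515625), (80.76749420166016, 182.54937744140625), 1.6107213497161865)
bar [ 2.63989306 13.08517915 23.89119317] [2.89868823e-04 1.31039451e+01]
offcut [[-132.5092874   112.10049696   27.76122035]
 [-104.94763836  162.11050949   52.68651572]]
```

>>> servo_tool(
  moves=[
    [-0.046, 0.03, 0, 0, 0, 0],
    [-0.046, 0.03, 0.16, 0, 0, 0],
    [-0.046, 0.03, 0.32, 0, 0, 0],
    [-0.046, 0.03, 0.333, 0, 0, 0],
    [-0.046, 0.03, 0.333, 0, 0, 0],
    [-0.046, 0.03, 0.333, 0, 0, 0],
  ],
)

```text
t: 2.75
position: [650.7, -10.9, 129.4]
tcp_rot: [2.357, 2.073, 0.005]
ft_force: [-0.4, 0.2, 0.4]
opening: 0.6
```

```bash
sed -i 's/FX=580.8/FX=582.5/' h.py; python3 -c "
from h import *
plan((30,72.5,126),(-24,72.5,126))"
```

```text
t 2.75 fence TCP [ 64.3  71.9 129.4] F(fence) [-0.4  0.2  0.4] open 0.6 yawerr -0.001
(30, 72.5, 126) -> [ 0.002 -0.115  0.011] turn [ 0.002 -0.    -0.   ]
(-24, 72.5, 126) -> [ 0.002 -0.295  0.01 ] turn [ 0.002 -0.    -0.   ]
```

>>> servo_tool(
  moves=[
    [0, -0.05, 0, 0, 0, 0],
    [0, -0.1, 0, 0, 0, 0],
    [0, -0.12, 0, 0, 0, 0],
    [0, -0.14, 0, 0, 0, 0],
    [0, -0.16, 0, 0, 0, 0],
    [0, -0.18, 0, 0, 0, 0],
    [0, -0.2, 0, 0, 0, 0],
    [0, -0.22, 0, 0, 0, 0],
    [0, -0.24, 0, 0, 0, 0],
    [0, -0.26, 0, 0, 0, 0],
    [0, -0.28, 0, 0, 0, 0],
    [0, -0.28, -0.1, 0, 0, 0],
    [0, -0.28, -0.25, 0, 0, 0],
    [0, -0.28, -0.33, 0, 0, 0],
    [0, -0.28, -0.33, 0, 0, 0],
  ],
)

```text
t: 4.25
position: [568.1, -0.1, 230.2]
tcp_rot: [2.356, 2.071, 0.009]
ft_force: [0.6, -0.1, -0.8]
opening: 0.3
```

```bash
cat > look.py <<'E'
import sys
from h import *
t=sys.argv[1]; state()
im,d,m=grab('scene'); np.savez(f's{t}.npz',im=im,P=pts(d,m)); a=im[165:345,190:490]; cv2.imwrite(f'pics/s{t}.png',cv2.resize(a,None,fx=2.4,fy=2.4,interpolation=cv2.INTER_CUBIC)[...,::-1])
im,d,m=grab('wrist'); np.savez(f'w{t}.npz',im=im,P=pts(d,m)); cv2.imwrite(f'pics/w{t}.png',im[...,::-1])
E
python3 look.py 2; python3 -c "
from h import *
plan((-100,-138,226),(-140,-138,226))"
```

```text
t 4.25 fence TCP [-19.   72.1 230.2] F(fence) [ 0.6 -0.1 -0.8] open 0.3 yawerr -0.001
t 4.35 fence TCP [-21.7  71.6 226.1] F(fence) [-0.3 -1.2 -0.5] open 0.8 yawerr -0.001
(-100, -138, 226) -> [-0.699 -0.26  -0.   ] turn [ 0.001 -0.    -0.001]
(-140, -138, 226) -> [-0.699 -0.394 -0.   ] turn [ 0.001 -0.    -0.001]
```

View pics/s2.png

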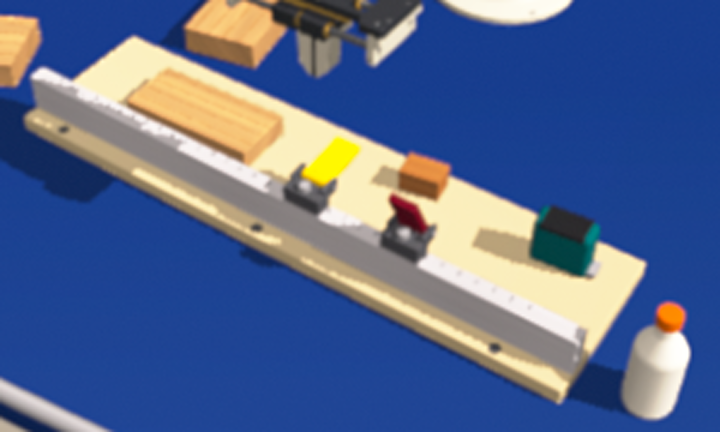

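View pics/w2.png

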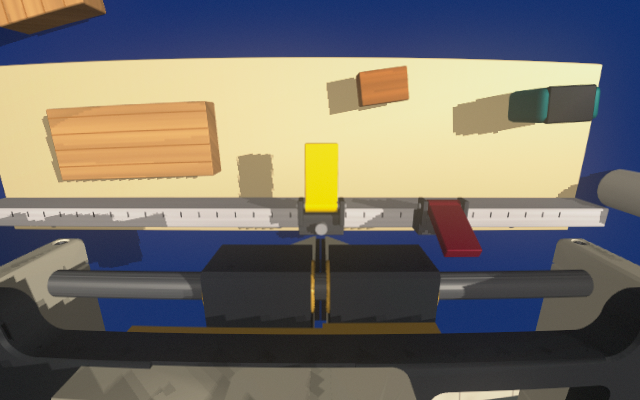

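The yellow flap, at (322,178) in the wrist view, has tipped past upright and is falling. The scene view shows the same, and maroon is still folded back. I'll move in front of the timber with the gripper open.

>>> servo_tool(
  moves=[
    [-0.7, -0.4, 0, 0, 0, 0],
    [-0.7, -0.4, 0, 0, 0, 0],
    [-0.7, -0.4, 0, 0, 0, 0],
    [-0.7, -0.4, 0, 0, 0, 0],
    [-0.7, -0.4, 0, 0, 0, 0],
    [-0.7, -0.4, 0, 0, 0, 0],
    [-0.7, -0.4, 0.15, 0, 0, 0],
    [-0.7, -0.4, 0.3, 0, 0, 0],
    [-0.7, -0.4, 0.3, 0, 0, 0],
    [-0.7, -0.4, 0.3, 0, 0, 0],
  ],
  gripper=1,
)

```text
t: 5.35
position: [418.5, -192.2, 134.9]
tcp_rot: [-2.356, -2.073, 0.003]
ft_force: [0.5, 0.1, 1.2]
opening: 76.0
```

```bash
python3 look.py 3; python3 -c "
from h import *
plan((-142,-139,30),(-90,-139,30))"
```

```text
t 5.35 fence TCP [-143.  -137.4  134.9] F(fence) [0.5 0.1 1.2] open 76.0 yawerr -0.0
t 5.45 fence TCP [-140.5 -138.2  137.2] F(fence) [-0.3 -0.3  0.4] open 83.5 yawerr -0.0
(-142, -139, 30) -> [-0.003 -0.006  0.357] turn [ 0.001  0.    -0.   ]
(-90, -139, 30) -> [-0.002  0.168  0.358] turn [ 0.001  0.    -0.   ]
```

View pics/s3.png

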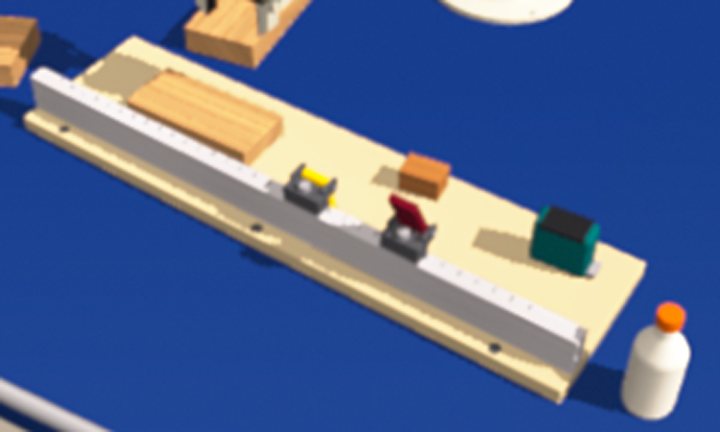

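View pics/w3.png

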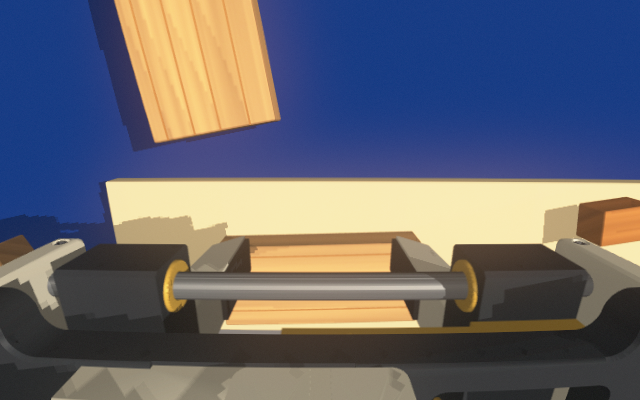

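The yellow flap now hangs in front of the fence (scene view (318,180)) and the timber hasn't moved. I'll descend and push gently towards the fence.

>>> servo_tool(
  moves=[
    [0, -0.01, 0.15, 0, 0, 0],
    [0, -0.01, 0.3, 0, 0, 0],
    [0, -0.01, 0.35, 0, 0, 0],
    [0, -0.01, 0.35, 0, 0, 0],
    [0, 0.05, 0.35, 0, 0, 0],
    [0, 0.07, 0.35, 0, 0, 0],
    [0, 0.09, 0.35, 0, 0, 0],
    [0, 0.11, 0.35, 0, 0, 0],
    [0, 0.13, 0.35, 0, 0, 0],
    [0, 0.14, 0.35, 0, 0, 0],
    [0, 0.14, 0.35, 0, 0, 0],
  ],
)

```text
t: 6.55
position: [462.1, -198.7, 31.0]
tcp_rot: [2.359, 2.074, 0.001]
ft_force: [-0.8, 0.2, 0.9]
opening: 91.7
```

```bash
python3 -c "
from h import *
plan((-90,-139,32))"
```

```text
t 6.55 fence TCP [ -98.9 -138.3   31. ] F(fence) [-0.8  0.1  0.9] open 91.7 yawerr -0.001
(-90, -139, 32) -> [-0.002  0.03  -0.003] turn [ 0.001  0.    -0.001]
```

>>> servo_tool(
  moves=[
    [0, 0.01, 0, 0, 0, 0],
    [0, 0.02, 0, 0, 0, 0],
    [0, 0.025, 0, 0, 0, 0],
    [0, 0.03, 0, 0, 0, 0],
    [0, 0.03, 0, 0, 0, 0],
  ],
)

```text
t: 7.05
position: [469.8, -199.5, 30.6]
tcp_rot: [-2.359, -2.074, 0.001]
ft_force: [-2.6, -0.2, 1.1]
opening: 91.9
```

```bash
python3 -c "
from h import *
plan((-90,-139,32))"; python3 look.py 4
```

```text
t 7.05 fence TCP [ -91.1 -138.2   30.6] F(fence) [-2.6 -0.5  1.1] open 91.9 yawerr -0.001
(-90, -139, 32) -> [-0.003  0.004 -0.005] turn [-0.001 -0.    -0.001]
t 7.05 fence TCP [ -91.1 -138.2   30.6] F(fence) [-2.6 -0.5  1.1] open 91.9 yawerr -0.001
```

View pics/s4.png

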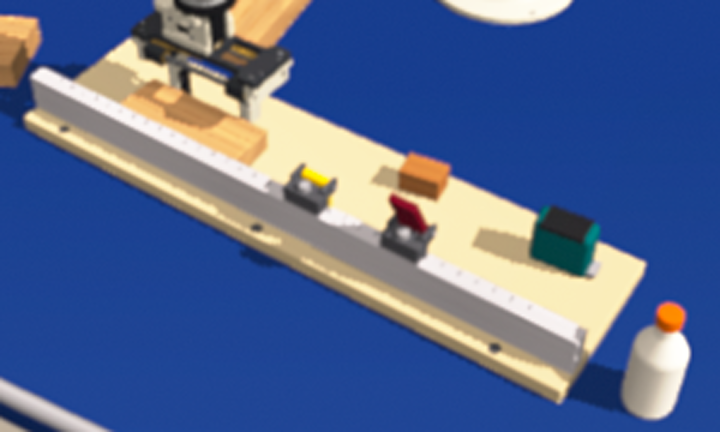

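>>> servo_tool(
  moves=[
    [0, 0.005, 0, 0, 0, 0],
    [0, 0.01, 0, 0, 0, 0],
    [0, 0.01, 0, 0, 0, 0],
  ],
)

```text
t: 7.45
position: [469.8, -199.5, 30.3]
tcp_rot: [-2.356, -2.07, 0.005]
ft_force: [-10.4, 1.8, 8.2]
opening: 91.8
```

The reaction rose to 10 N, so the timber is against the fence. I'll back off, rise and go to its -y end with the fingers shut.

>>> servo_tool(
  moves=[
    [0, -0.05, 0, 0, 0, 0],
    [0, -0.1, 0, 0, 0, 0],
    [0, -0.1, -0.15, 0, 0, 0],
    [0, -0.1, -0.3, 0, 0, 0],
    [0, -0.1, -0.3, 0, 0, 0],
    [-0.25, 0.03, -0.3, 0, 0, 0],
    [-0.5, 0.18, -0.3, 0, 0, 0],
    [-0.5, 0.18, -0.3, 0, 0, 0],
    [-0.5, 0.18, -0.3, 0, 0, 0],
    [-0.5, 0.18, -0.3, 0, 0, 0],
    [-0.5, 0.18, -0.3, 0, 0, 0],
  ],
  gripper=0,
)

```text
t: 8.55
position: [507.7, -355.8, 120.2]
tcp_rot: [2.36, 2.074, 0.001]
ft_force: [0.6, 0.0, -0.9]
opening: 8.7
```

```bash
python3 look.py 5; python3 -c "
from h import *
plan((-35,-290,32))"
cat > tim.py <<'E'
import sys
from h import *
for n in sys.argv[1:]:
    z=np.load(n+'.npz'); P=z['P']; F=np.stack([P[...,:2]@XF-FX,P[...,:2]@YF,P[...,2]],-1)
    hsv=cv2.cvtColor(z['im'],cv2.COLOR_RGB2HSV)
    m=(abs(F[...,2]-50.5)<5)&(F[...,1]<75)&(F[...,1]>-260)&(F[...,0]>-130)&(F[...,0]<2)&(hsv[...,0]>8)&(hsv[...,0]<24)&(hsv[...,1]>75)
    c,l,s,_=cv2.connectedComponentsWithStats(m.astype(np.uint8)); i=1+np.argmax(s[1:,4]); q=F[l==i][:,:2]
    r=cv2.minAreaRect(q.astype(np.float32)); print(n,s[i,4],np.round(r[0],1),np.round(r[1],1),round(r[2],2),np.percentile(q,[1,99],axis=0).round(1).tolist())
E
python3 tim.py s5 w5
```

```text
t 8.55 fence TCP [ -33.7 -288.3  120.2] F(fence) [ 0.6  0.1 -0.9] open 8.7 yawerr -0.001
t 8.65 fence TCP [ -34.  -286.7  120.4] F(fence) [-0.5  0.9  0.3] open 1.8 yawerr 0.001
(-35, -290, 32) -> [-0.011 -0.003  0.295] turn [-0.    -0.001  0.   ]
s5 855 [ -50.1 -136.9] [ 66.1 183.7] 0.37 [[-81.0, -225.5], [-19.2, -47.7]]
w5 20142 [ -39.7 -139.4] [ 81.2 181.7] 0.0 [[-79.7, -229.3], [-1.8, -52.4]]
```

View pics/w5.png

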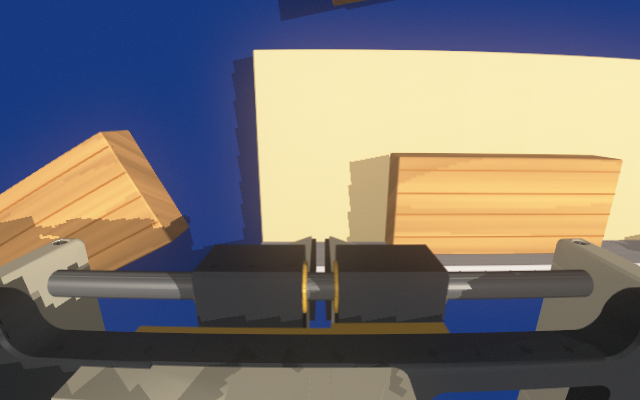

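View pics/s5.png

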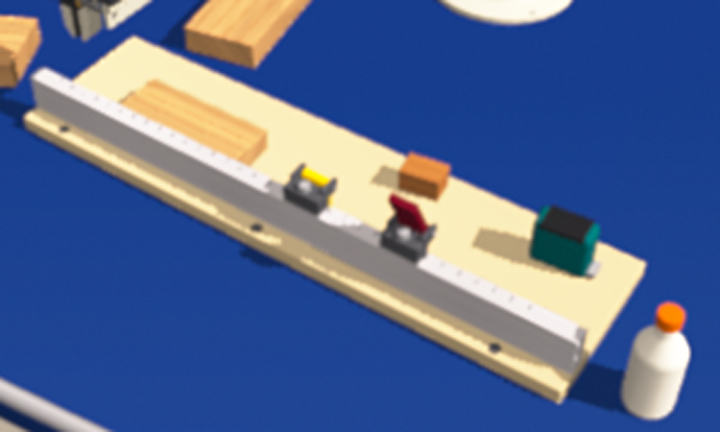

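The timber is flush: its centre is at x_f = -39.7 with yaw 0.0, and its end is 105.7 mm short of the stop face. I'll descend and push along +y, stopping about 10 mm short first.

>>> servo_tool(
  moves=[
    [0, 0, 0.15, 0, 0, 0],
    [0, 0, 0.29, 0, 0, 0],
    [0, 0, 0.29, 0, 0, 0],
    [0.06, 0, 0.29, 0, 0, 0],
    [0.1, 0, 0.29, 0, 0, 0],
    [0.13, 0, 0.29, 0, 0, 0],
    [0.16, 0, 0.29, 0, 0, 0],
    [0.19, 0, 0.29, 0, 0, 0],
    [0.22, 0, 0.29, 0, 0, 0],
    [0.25, 0, 0.29, 0, 0, 0],
    [0.28, 0, 0.29, 0, 0, 0],
    [0.31, 0, 0.29, 0, 0, 0],
    [0.34, 0, 0.29, 0, 0, 0],
    [0.37, 0, 0.29, 0, 0, 0],
    [0.4, 0, 0.29, 0, 0, 0],
    [0.43, 0, 0.29, 0, 0, 0],
    [0.43, 0, 0.29, 0, 0, 0],
  ],
)

```text
t: 10.35
position: [524.1, -224.9, 33.4]
tcp_rot: [-2.355, -2.076, -0.001]
ft_force: [-0.1, 0.3, -0.4]
opening: 0.2
```

```bash
python3 look.py 6; python3 tim.py s6; python3 -c "
from h import *
plan((-35,-143.4,32))"
```

```text
t 10.35 fence TCP [ -34.  -156.4   33.4] F(fence) [-0.2  0.3 -0.4] open 0.2 yawerr 0.001
s6 860 [-51.6 -47.3] [ 72.5 183.7] 0.04 [[-85.0, -136.9], [-18.5, 40.9]]
t 10.45 fence TCP [ -34.5 -157.5   33.2] F(fence) [-0.   0.6 -0.2] open 0.4 yawerr 0.001
(-35, -143.4, 32) -> [ 0.047 -0.002  0.004] turn [-0.001 -0.001  0.   ]
```

View pics/s6.png

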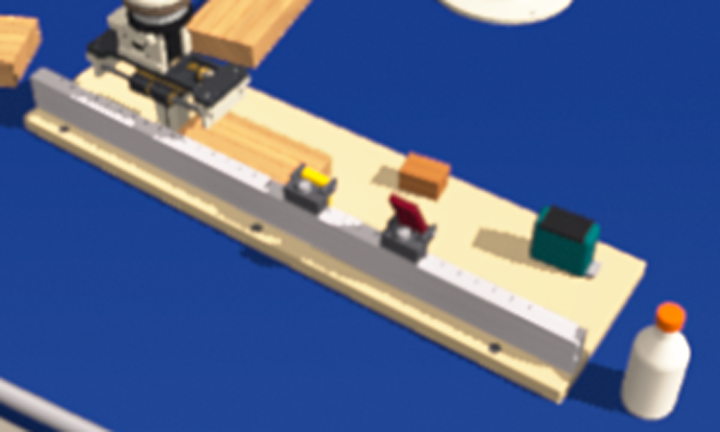

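View pics/w6.png

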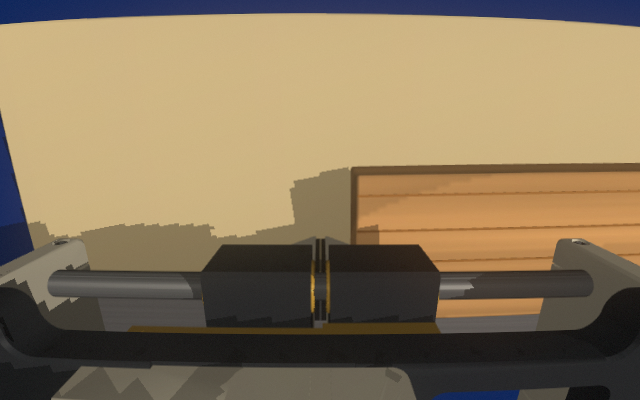

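>>> servo_tool(
  moves=[
    [0.01, 0, 0, 0, 0, 0],
    [0.02, 0, 0, 0, 0, 0],
    [0.03, 0, 0, 0, 0, 0],
    [0.04, 0, 0, 0, 0, 0],
    [0.045, 0, 0, 0, 0, 0],
    [0.045, 0, 0, 0, 0, 0],
  ],
)

```text
t: 11.05
position: [525.7, -213.9, 33.8]
tcp_rot: [-2.359, -2.075, -0.0]
ft_force: [-0.1, -0.3, 0.1]
opening: 0.4
```

>>> servo_tool(
  moves=[
    [0.004, 0, 0, 0, 0, 0],
    [0.007, 0, 0, 0, 0, 0],
    [0.007, 0, 0, 0, 0, 0],
  ],
)

```text
t: 11.35
position: [526.0, -212.4, 33.8]
tcp_rot: [2.359, 2.074, 0.0]
ft_force: [-0.1, -1.2, -0.9]
opening: 0.6
```

>>> servo_tool(
  moves=[
    [0.003, 0, 0, 0, 0, 0],
    [0.006, 0, 0, 0, 0, 0],
    [0.006, 0, 0, 0, 0, 0],
  ],
)

```text
t: 11.65
position: [526.2, -210.5, 33.8]
tcp_rot: [-2.359, -2.074, -0.0]
ft_force: [0.0, -0.8, 0.1]
opening: 0.1
```

>>> servo_tool(
  moves=[
    [0.003, 0, 0, 0, 0, 0],
    [0.006, 0, 0, 0, 0, 0],
    [0.006, 0, 0, 0, 0, 0],
  ],
)

```text
t: 11.95
position: [526.2, -209.5, 33.8]
tcp_rot: [2.36, 2.073, -0.001]
ft_force: [-1.2, -3.1, -1.0]
opening: 0.5
```

```bash
python3 look.py 7; python3 tim.py s7
```

```text
t 11.95 fence TCP [ -34.  -140.9   33.8] F(fence) [-0.8 -3.3 -1. ] open 0.5 yawerr -0.002
s7 818 [-52.7 -32.5] [ 72.2 183.1] 0.41 [[-85.0, -121.0], [-18.4, 56.6]]
```

View pics/s7.png

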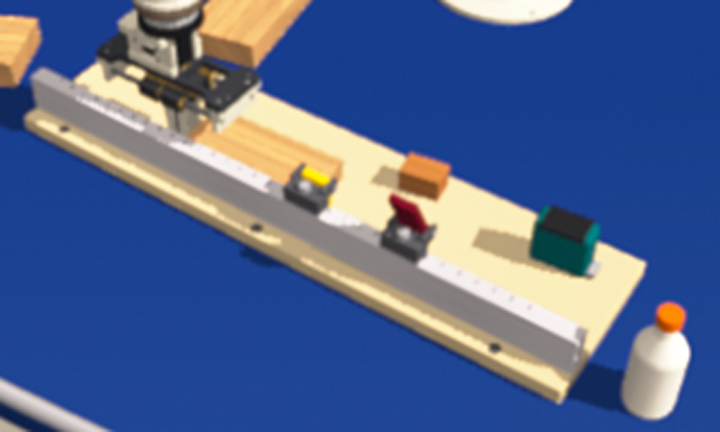

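>>> servo_tool(
  moves=[
    [0.003, 0, 0, 0, 0, 0],
    [0.006, 0, 0, 0, 0, 0],
    [0.006, 0, 0, 0, 0, 0],
  ],
)

```text
t: 12.35
position: [525.9, -209.2, 33.8]
tcp_rot: [2.36, 2.072, -0.003]
ft_force: [-1.7, -6.7, -1.0]
opening: 0.2
```

The force rose to 6.7 N with hardly any travel, so the timber is against the stop. I'll back off, rise and inspect.

>>> servo_tool(
  moves=[
    [-0.05, 0, 0, 0, 0, 0],
    [-0.1, 0, 0, 0, 0, 0],
    [-0.1, 0, -0.15, 0, 0, 0],
    [-0.1, 0, -0.3, 0, 0, 0],
    [-0.1, 0, -0.3, 0, 0, 0],
    [-0.1, -0.1, -0.35, 0, 0, 0],
    [0.1, -0.2, -0.4, 0, 0, 0],
    [0.3, -0.2, -0.5, 0, 0, 0],
    [0.34, -0.2, -0.5, 0, 0, 0],
    [0.34, -0.2, -0.5, 0, 0, 0],
    [0.34, -0.2, -0.5, 0, 0, 0],
  ],
  gripper=1,
)

```text
t: 13.45
position: [480.8, -97.2, 184.3]
tcp_rot: [2.356, 2.077, 0.002]
ft_force: [-0.9, 0.4, 0.6]
opening: 83.6
```

```bash
python3 look.py 8; python3 tim.py s8 w8; python3 -c "
from h import *
plan((-140,-34,32),(-95,-34,32))"
```

```text
t 13.45 fence TCP [-93.2 -35.3 184.3] F(fence) [-0.9  0.3  0.6] open 83.6 yawerr 0.002
s8 892 [-52.3 -32.5] [180.7  70.1] 89.87 [[-85.2, -120.7], [-18.9, 55.4]]
w8 11264 [-47.8 -35.1] [ 75.4 179.7] 0.15 [[-84.6, -120.8], [-11.1, 50.8]]
t 13.55 fence TCP [-93.8 -37.5 183.5] F(fence) [-0.  -0.9  0.1] open 90.0 yawerr -0.002
(-140, -34, 32) -> [ 0.011 -0.154  0.505] turn [-0.     0.    -0.001]
(-95, -34, 32) -> [ 0.012 -0.004  0.505] turn [-0.     0.    -0.001]
```

View pics/s8.png

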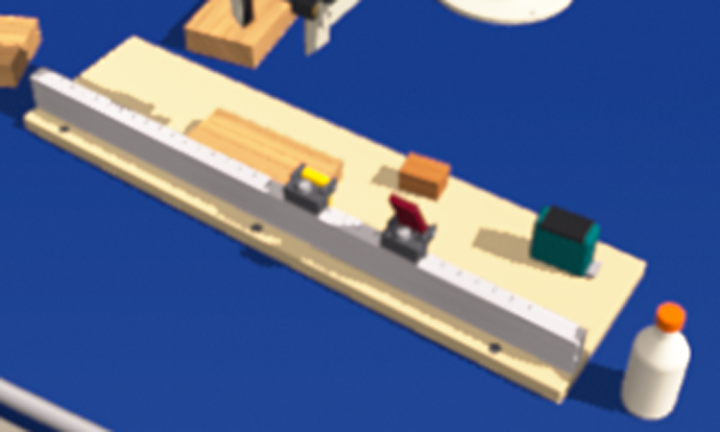

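View pics/w8.png

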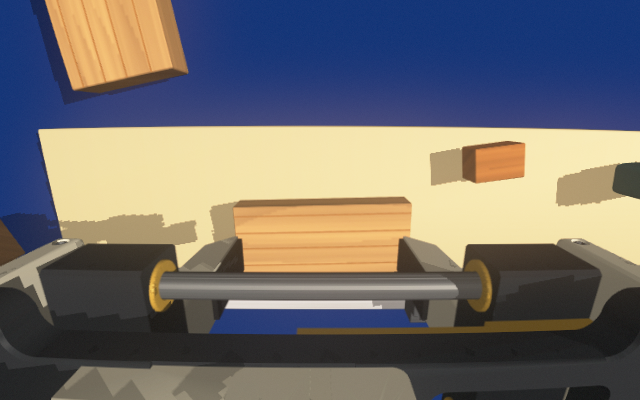

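The timber butts against the stop, but its near face is at x_f = -84.6 instead of -80, so it drifted about 5 mm off the fence. I'll repeat the two-finger push towards the fence.

>>> servo_tool(
  moves=[
    [0.01, -0.154, 0.1, 0, 0, 0],
    [0.01, -0.154, 0.25, 0, 0, 0],
    [0.01, -0.154, 0.4, 0, 0, 0],
    [0.01, -0.154, 0.5, 0, 0, 0],
    [0.01, -0.154, 0.5, 0, 0, 0],
    [0.01, -0.154, 0.5, 0, 0, 0],
    [0.01, -0.1, 0.5, 0, 0, 0],
    [0.01, -0.06, 0.5, 0, 0, 0],
    [0.01, -0.03, 0.5, 0, 0, 0],
    [0.01, -0.01, 0.5, 0, 0, 0],
    [0.01, 0, 0.5, 0, 0, 0],
    [0.01, 0, 0.5, 0, 0, 0],
  ],
)

```text
t: 14.75
position: [480.7, -95.1, 33.9]
tcp_rot: [-2.359, -2.074, -0.0]
ft_force: [-0.2, 0.6, -0.8]
opening: 91.7
```

>>> servo_tool(
  moves=[
    [0, 0.004, 0, 0, 0, 0],
    [0, 0.007, 0, 0, 0, 0],
    [0, 0.007, 0, 0, 0, 0],
  ],
)

```text
t: 15.05
position: [481.9, -95.4, 33.5]
tcp_rot: [-2.359, -2.073, 0.001]
ft_force: [-1.4, 0.2, -0.1]
opening: 91.5
```

```bash
python3 -c "
from h import *
plan((-91,-34,32))"
```

```text
t 15.05 fence TCP [-92.4 -33.3  33.5] F(fence) [-1.4  0.  -0.1] open 91.5 yawerr -0.001
(-91, -34, 32) -> [-0.002  0.005  0.005] turn [-0.001  0.    -0.001]
```

>>> servo_tool(
  moves=[
    [0, 0.004, 0, 0, 0, 0],
    [0, 0.007, 0, 0, 0, 0],
    [0, 0.01, 0, 0, 0, 0],
    [0, 0.01, 0, 0, 0, 0],
  ],
)

```text
t: 15.45
position: [483.3, -95.5, 33.4]
tcp_rot: [-2.357, -2.071, 0.004]
ft_force: [-7.4, 1.4, 5.5]
opening: 91.6
```

>>> servo_tool(
  moves=[
    [0, -0.05, 0, 0, 0, 0],
    [0, -0.1, 0, 0, 0, 0],
    [0, -0.1, -0.15, 0, 0, 0],
    [0, -0.1, -0.3, 0, 0, 0],
    [0, -0.1, -0.45, 0, 0, 0],
    [0.0, 0, -0.6, 0, 0, 0],
    [0.0, 0.15, -0.68, 0, 0, 0],
    [0.0, 0.3, -0.68, 0, 0, 0],
    [0.0, 0.35, -0.68, 0, 0, 0],
    [0.0, 0.35, -0.68, 0, 0, 0],
    [0.0, 0.35, -0.68, 0, 0, 0],
  ],
)

```text
t: 16.55
position: [589.5, -109.3, 237.3]
tcp_rot: [-2.359, -2.074, 0.001]
ft_force: [-0.2, 0.7, 0.8]
opening: 91.8
```

```bash
python3 look.py 9; python3 tim.py s9 w9
```

```text
t 16.55 fence TCP [ 16.1 -33.5 237.3] F(fence) [-0.3  0.7  0.8] open 91.8 yawerr -0.001
s9 830 [-49.7 -33.9] [184.3  66.2] 89.07 [[-80.6, -121.2], [-18.7, 55.8]]
w9 11941 [-39.4 -25.6] [200.1  80. ] 89.99 [[-79.0, -122.9], [0.2, 53.1]]
```

View pics/w9.png

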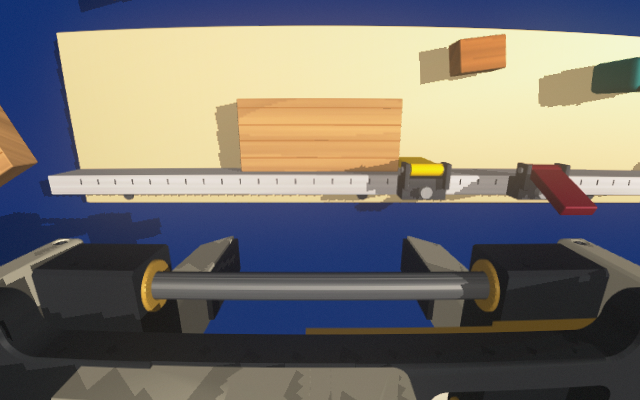

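View pics/s9.png

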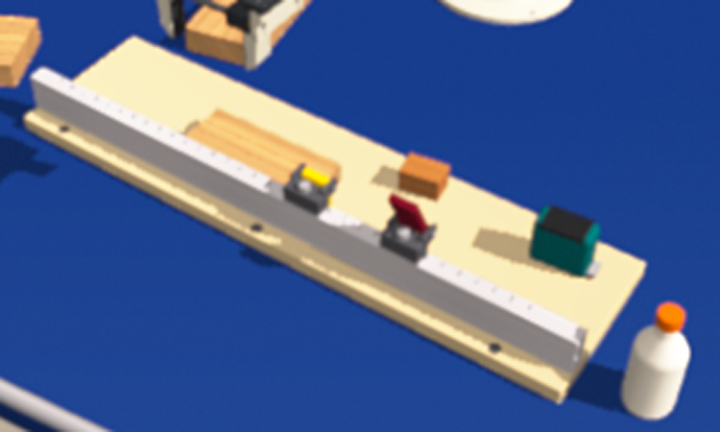

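The wrist view shows the timber at (320,135) flush, with its near face at x_f = -79, and its end at (401,140) at the yellow stop. Maroon is still folded and the other items are in place. I'll give the end one light nudge to make sure it's butted.

>>> servo_tool(
  moves=[
    [-0.2, -0.1, 0.1, 0, 0, 0],
    [-0.4, -0.155, 0.2, 0, 0, 0],
    [-0.46, -0.155, 0.25, 0, 0, 0],
    [-0.46, -0.155, 0.3, 0, 0, 0],
    [-0.46, -0.155, 0.3, 0, 0, 0],
    [-0.46, -0.155, 0.3, 0, 0, 0],
    [-0.46, -0.155, 0.3, 0, 0, 0],
    [-0.46, -0.155, 0.45, 0, 0, 0],
    [-0.46, -0.155, 0.6, 0, 0, 0],
    [-0.46, -0.155, 0.68, 0, 0, 0],
    [-0.46, -0.155, 0.68, 0, 0, 0],
    [-0.46, -0.155, 0.68, 0, 0, 0],
    [-0.42, -0.155, 0.68, 0, 0, 0],
    [-0.39, -0.155, 0.68, 0, 0, 0],
    [-0.375, -0.155, 0.68, 0, 0, 0],
    [-0.375, -0.155, 0.68, 0, 0, 0],
  ],
  gripper=0,
)

```text
t: 18.25
position: [530.2, -213.2, 34.7]
tcp_rot: [2.356, 2.077, 0.002]
ft_force: [1.0, -0.6, 0.3]
opening: 0.3
```

```bash
python3 -c "
from h import *
plan((-30,-141,33))"
```

```text
t 18.25 fence TCP [ -29.5 -144.1   34.7] F(fence) [ 1.  -0.5  0.3] open 0.3 yawerr 0.001
(-30, -141, 33) -> [ 0.01  -0.002  0.006] turn [ 0.001 -0.     0.001]
```

>>> servo_tool(
  moves=[
    [0.003, 0, 0, 0, 0, 0],
    [0.006, 0, 0, 0, 0, 0],
    [0.01, 0, 0, 0, 0, 0],
    [0.01, 0, 0, 0, 0, 0],
  ],
)

```text
t: 18.65
position: [529.5, -212.0, 33.7]
tcp_rot: [-2.36, -2.074, 0.0]
ft_force: [0.5, -0.5, -0.4]
opening: 0.5
```

>>> servo_tool(
  moves=[
    [0.002, 0, 0, 0, 0, 0],
    [0.004, 0, 0, 0, 0, 0],
    [0.004, 0, 0, 0, 0, 0],
  ],
)

```text
t: 18.95
position: [529.8, -210.7, 33.7]
tcp_rot: [-2.359, -2.074, 0.0]
ft_force: [-0.7, -0.5, -0.2]
opening: 0.6
```

>>> servo_tool(
  moves=[
    [0.002, 0, 0, 0, 0, 0],
    [0.004, 0, 0, 0, 0, 0],
    [0.004, 0, 0, 0, 0, 0],
  ],
)

```text
t: 19.25
position: [529.8, -209.9, 33.8]
tcp_rot: [2.36, 2.074, -0.0]
ft_force: [0.6, -1.4, -0.5]
opening: 0.5
```

>>> servo_tool(
  moves=[
    [0.003, 0, 0, 0, 0, 0],
    [0.006, 0, 0, 0, 0, 0],
    [0.006, 0, 0, 0, 0, 0],
  ],
)

```text
t: 19.55
position: [529.8, -209.1, 33.8]
tcp_rot: [2.36, 2.073, -0.002]
ft_force: [-0.5, -5.0, -1.0]
opening: 0.4
```

```bash
python3 -c "
from h import *
state()"
```

```text
t 19.55 fence TCP [ -30.4 -140.    33.8] F(fence) [ 0.1 -5.  -1. ] open 0.4 yawerr -0.002
```

>>> servo_tool(
  moves=[
    [-0.05, 0, 0, 0, 0, 0],
    [-0.1, 0, 0, 0, 0, 0],
    [-0.1, 0, -0.15, 0, 0, 0],
    [-0.1, 0, -0.3, 0, 0, 0],
    [-0.1, 0, -0.45, 0, 0, 0],
    [0, 0.08, -0.6, 0, 0, 0],
    [0.15, 0.15, -0.68, 0, 0, 0],
    [0.3, 0.15, -0.68, 0, 0, 0],
    [0.36, 0.155, -0.68, 0, 0, 0],
    [0.36, 0.155, -0.68, 0, 0, 0],
    [0.36, 0.155, -0.68, 0, 0, 0],
  ],
)

```text
t: 20.65
position: [590.1, -107.1, 237.8]
tcp_rot: [2.359, 2.075, -0.001]
ft_force: [-0.4, -0.7, 0.2]
opening: 0.7
```

```bash
python3 look.py 10; python3 tim.py s10 w10
python3 - <<'E'
from h import *
z=np.load('w10.npz'); P=z['P']; F=np.stack([P[...,:2]@XF-FX,P[...,:2]@YF,P[...,2]],-1); hsv=cv2.cvtColor(z['im'],cv2.COLOR_RGB2HSV)
m=(F[...,2]>44)&(F[...,2]<57)&(F[...,1]<60)&(hsv[...,0]<21)&(hsv[...,1]>75)&(F[...,0]<5)&(F[...,0]>-100)&(F[...,1]>-150)
n=cv2.connectedComponentsWithStats(m.astype(np.uint8)); m=n[1]==1+np.argmax(n[2][1:,4])
for y0 in range(-120,50,34):
    s=m&(abs(F[...,1]-y0)<8); print(y0,np.percentile(F[s][:,0],[0.5,99.5]).round(1))
for x0 in (-70,-55,-40,-25): 
    s=m&(abs(F[...,0]-x0)<5); print(x0,np.percentile(F[s][:,1],[0.5,99.5]).round(1))
a=z['im'][80:220,200:480]; cv2.imwrite('pics/w10c.png',cv2.resize(a,None,fx=2.8,fy=2.8,interpolation=cv2.INTER_CUBIC)[...,::-1])
E
```

```text
t 20.65 fence TCP [ 16.4 -31.2 237.8] F(fence) [-0.3 -0.8  0.2] open 0.7 yawerr -0.0
s10 821 [-50.3 -31.3] [182.4  65.8] 89.4 [[-81.3, -119.8], [-19.4, 57.0]]
w10 11929 [-39.8 -25. ] [198.   79.8] 89.89 [[-79.3, -121.7], [-0.3, 54.2]]
-120 [-78.8  -0.3]
-86 [-79.6  -0.3]
-52 [-79.4  -0.2]
-18 [-79.3  -0.2]
16 [-79.4  -0.1]
-70 [-123.   55.]
-55 [-122.5   54.9]
-40 [-122.7   54.7]
-25 [-122.7   54.8]
```

View pics/w10c.png

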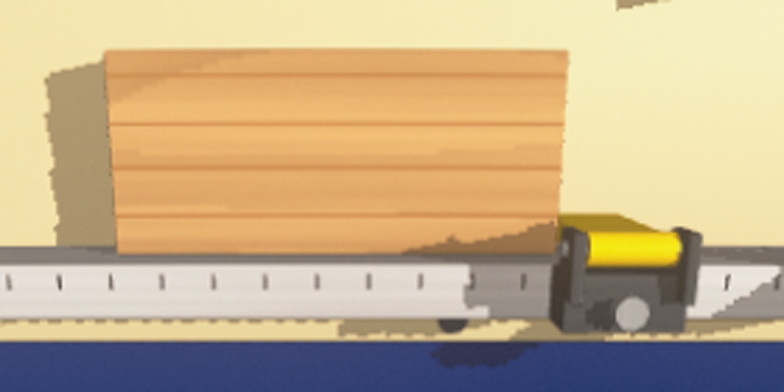

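View pics/s10.png

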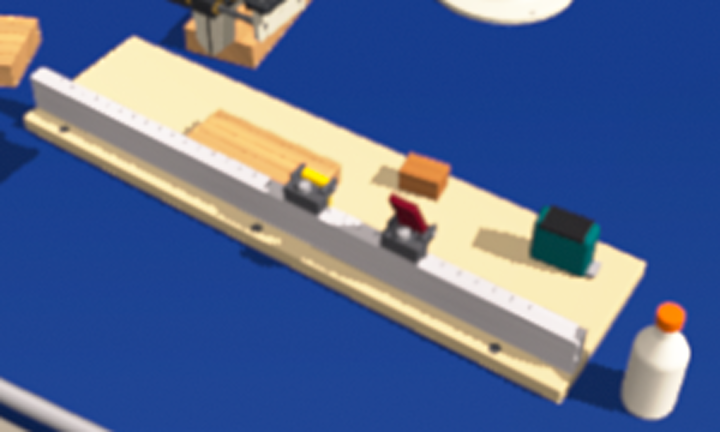

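The close crop shows the timber straight along the bar, with its near face at -79.3 ± 0.3 mm over its length, and its end touching the yellow flap at (558,230). The maroon flap is folded and the arm is clear.

```bash
python3 -c "
from h import *
print(workorder.hand_in())"
```

```text
the job is handed in; nothing more can be done
None
```

The job is handed in. The yellow stop hangs down in front of the fence, and the timber lies flush along the fence with its end against the stop.

- **Stop:** I tipped the yellow flap over from behind with the closed fingertips and saw it hanging down in the next pictures, before touching the timber.
- **Timber:** I pushed it flush with two fingers, then along to the stop. That second push drifted it about 5 mm off the fence. I pushed it flush again (about 7 N) and gave the end a light nudge until the stop pushed back (5 N).

**Last checks, about 20.7 s into the 61 s allowed:**
- **Flush:** the near face was 79.3 mm from the fence face (the timber is 80 mm wide), constant to within 0.8 mm along its length.
- **Butted:** the end measured 54.7–55.0 mm along the fence, against about 56 mm expected for the stop face. That leaves roughly 1 mm of camera error; the contact force and the close crop both showed it touching.
- **Everything else:** the maroon flap stayed folded back. The tape measure, offcut and glue bottle showed no visible movement, though I did not measure them again. The arm was clear of everything.

The scene camera's depth read the timber's width too narrow (about 66 mm), so I relied on the wrist camera for that measurement.

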